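# Lift the hot bath lid level with the lid lifter

### The job

The lid of the hot oil bath has to come off: take the lid lifter from its holder, hook it under the lid's loop handle and, since the sensor head makes the lid heavier on one side, feel for the spot on the loop where it hangs balanced, so that it comes up and travels level and no oil runs off its edge. Set it down gently in the round lid rest, its plug fully nested in the ring, then unhook the lifter and hang it back in its holder. The lid is hot and must be handled with the lifter alone, without forcing or pressing it; leave everything else on the bench where it stands.

Things in the scene. Friction and masses are not known exactly. Their poses are not given: they have to be found in the camera images.
- lid: Hot round steel lid, disc 170 mm across, 5 mm thick, 0.4-0.6 kg in all; origin at the centre of the disc's underside, z up. Below it a plug 132 mm across, 12 mm deep, lower edge chamfered 7 mm. Its x axis starts roughly away from the robot. Raised off its seat away from its balance point, it tips about the disc's edge, heavy side last, and the lifter bears less than its weight.
- loop_mid (a point): Underside of the lid's loop handle at mid-length, 60 mm above the lid's origin, axes as the lid's. Level round bar 8 mm thick along y, legs at y = -45 and +45 mm: clear opening 82 mm wide, 55 mm high, open to both x sides. The lid's centre of mass is 45-50 mm lower; hooked 5 mm off balance it hangs about 0.1 rad askew (the bar does not slide along at small tilts).
- head_top (a point): Top of the blue sensor head on the lid, 31 mm across, at y = +67 mm on the lid (outside the loop), 50 mm above the lid's origin. How heavy it is differs and cannot be seen: the balance point lies on the loop's bar somewhere from 5 to 28 mm from mid-length, on the head's side (+y).
- lifter: Hand lid lifter, 138 mm tall, 180 g, used upright: a C of 8 mm steel bar in its x-z plane below a grip. Origin: top of the hook's floor, straight under the grip; z up, x the way the hook points. Shank at x = -22 mm, underside of the floor at z = -8, upturned tip at x = 14 to 22 mm, up to z = +12. A bar hung in it may lie from x = -12 to +8 mm.
- lifter_grip (a point): Middle of the lifter's wooden grip, 100 mm above the lifter's origin, axes as the lifter's. At the start the hook points roughly away from the robot. Grip 30 mm (x) by 22 mm (y), 60 mm high; under it a steel collar 34 x 30 mm, its underside 64 mm above the lifter's origin.
- bath: Oil bath, fixed: grey and white housing with a green control strip on its -x side, 265 x 220 mm, 125 mm high. Origin on the bench under the centre of the round well (144 mm across, 25 mm deep) that the lid covers; the lid's disc starts on the top face.
- rest: Lid rest, fixed: dark steel ring, inside 146 mm, outside 166 mm across, its top 40 mm above the bench, on three short legs over a cork disc. Origin on the bench under the ring's centre. With the plug in the ring the lid's origin is 40 mm above this one.
- holder: Lifter holder, fixed: base and two upright cheeks of 6 mm sheet along its x axis, 14 mm apart, 70 mm long, tops 88 mm above the bench, open above and at the ends. Origin on the bench midway. The lifter hangs between them by its collar, its origin 24 mm above and within a few mm of this one, x axes alike; it goes out and in straight from above.
- beaker: Glass beaker, 66 mm across, 85 mm high; bystander. Origin under its centre.
- weight: Brass weight, 42 mm across, 60 mm high; bystander. Origin under its centre.
- jar: Amber jar with black cap, 56 mm across, 75 mm high; bystander. Origin under its centre.
- bottle: White bottle with red cap, 60 mm across, 150 mm high; bystander. Origin under its centre.
- roll: Brown roll of abrasive, 84 mm across, 30 mm high; bystander. Origin under its centre.
- driver: Screwdriver with red handle, 130 mm long, lying on the bench; bystander.
- sleeve: Black rubber sleeve, 56 mm across, 55 mm high; bystander. Origin under its centre.
Not all that is in view belongs to the job. Of the things that look like the lifter, the middle-sized one is meant.

How it is judged:
On the way, in this order (a step that is already met when the one before it is completed fails the run):
1. the lid hangs clear of the bath on the lifter (height (world z) of lid above 0.145 m and contact force between lifter and lid above 2 N and contact force between lid and bath below 0.2 N and contact force between the fingers and lifter above 2 N), for 0.3 s.
2. the lid lies in the lid rest, plug fully nested in the ring, its weight off the lifter (horizontal distance between lid and rest below 0.009 m and z of lid in the frame of rest between 0.036 and 0.044 m and angle between lid's own z axis and vertical below 0.04 rad and contact force between lifter and lid below 0.5 N), for 0.2 s.
At the end, for the whole second after the job is handed in: The lid lies flat (0.04 rad) and still in the lid rest, centres within 9 mm, its origin 36 to 44 mm above the bench; the lifter hangs still and upright (0.1 rad) by its collar in the holder, its origin 20 to 28 mm above the bench and within 18 mm of the holder's origin (horizontal distance between lid and rest below 0.009 m and z of lid in the frame of rest between 0.036 and 0.044 m and angle between lid's own z axis and vertical below 0.04 rad and linear speed of each of lid, lifter below 0.02 m/s and contact force between lifter and lid below 0.1 N and z of lifter in the frame of holder between 0.02 and 0.028 m and horizontal distance between lifter and holder below 0.018 m and angle between lifter's own z axis and vertical below 0.1 rad); the robot touches nothing.
It fails at once if the lid tilts by more than 0.10 rad (about 6 degrees) at any time (angle between lid's own z axis and vertical above 0.1 rad).
It fails at once if the hot lid is touched by the gripper or arm (contact force between any of the fingers, the arm and lid above 0.3 N).
It fails at once if the lifter pulls, pushes or presses on the lid with more than 14 N (contact force between lifter and lid above 14 N).
It fails at once if the lid is dropped or pressed onto the rest with more than 18 N (contact force between lid and rest above 18 N).
It fails at once if a bystander is moved by more than 15 mm (distance of any of beaker, weight, jar, bottle, roll, driver, sleeve from where it was at the start of the episode above 0.015 m).
It also fails if it takes over 72 s, if anything falls off the work surface, if the arm or the gripper's body presses on something with over 40 N, if the wrist force passes 120 N, or if a joint passes its speed limit or range.

### The arm

A 6-joint arm with a two-finger parallel gripper is mounted at the origin on the work surface. World frame = base frame: x ahead of the robot, y to its left, z up, the work surface at z = 0. Lengths are in m, angles in rad, forces in N, time in s.
With the tool pointing down it reaches from about 0.325 to 0.775 m from the base axis. Payload 5.5 kg.
Tool frame: the origin (TCP) lies on the mounting face of the last link; the fingertips stand 182 mm ahead of it and the grasp point (between the pads) lies 163 mm ahead of it (manip.nose_length is the distance from the TCP to the fingertips, in m); z points along the fingers, y is the line along which they close (so a half turn about z gives the same grasp; the last joint's range is limited). The gripper opens to 88 mm and grips with 3 to 60 N. Pads are 20 mm wide; open, the fingers measure 115 mm over their backs; the gripper's body (75 mm by 178 mm) begins 61 mm behind the grasp point.
Start: joints at [1.2, 0.091, 1.231, -0, 1.82, -0.057], TCP at [0.185, 0.571, 0.405] pointing down, gripper open.
Joint ranges: [-2.87, 2.87], [-0.86, 2.18], [0.17, 2.46], [-1.51, 4.65], [0.06, 2.69], [-2.65, 2.65]. Speed limits (rad/s): [2.57, 2.57, 3.01, 3.14, 3.14, 3.14].

### API

Orientations are given as a 3x3 rotation matrix whose columns are the frame's x, y, z axes.
In Python, from bench import manip gives the robot as it stands. The module is installed in compiled form; this text tells all that it offers.
- The arm moves only by the tool carry_out, never from a script. Its argument "steps" is a list of rows, each an object of numbers: "dx", "dy", "dz": the shift along the world's x, y, z in units of 30 mm (1.0 is 30 mm); "twist": the turn about the world's z in units of 8 degrees (1.0 is 8 degrees). In form: [{"dx": .., "dy": .., "dz": .., "twist": ..}, ...]. A call has 1 to 12 rows; each row shifts and turns the commanded pose from where the row before left it; what a row does not reach is not made up. A row lasts 1/8 s, in which the tool goes at most 62.5 mm and 10.7 degrees, less where a joint would pass 70% of its speed; a pose out of reach is approached as far as the arm can. A call is refused whole if a number of a shift passes 1 or a number of a turn 1, either way. A call with a gripper value outside its range is refused whole. "gripper" is the opening, from 0 (shut) to 1 (fully open), set as the call begins (left out, the last holds). The fingers move at their own pace and stop on an object; "newtons" is the grip in N (left out, the last holds). Time passes only in rows, so rows that do not move let the fingers close. It gives the time, the measured TCP pose, the force, the opening and the grip force at its end, in the units of the state.
- manip.state(): the state, without advancing time (a new reading comes with each control period).
- manip.grab_frame(name): name is "scene" or "top"; returns a dict with "pixels" (420x560x3 uint8, blue, green, red), "z_map" (420x560 float32, m along the optical axis (not along the pixel's ray), 0 where there is no reading), "camera_matrix" (3x3 intrinsics, pixels), "k1" (the pictures are not rectified: a ray, as slopes to the right and down, at radius r is drawn at 1 + k1 r^2 times it, then the intrinsics apply), "extrinsics" (4x4, takes a point from camera to world coordinates). Camera axes: x right, y up, looking along -z (the intrinsics and any distortion apply to the point x, -y, -z); pixel columns grow to the right and rows downward; lengths in m; the calibration is good to about 2 mm. A picture is of the moment at which its call begins.
- manip.sign_off(): hands the job in; it is judged then, once.
The state is a dict: "clock": time; "joint_positions": joint angles; "qd": joint speeds; "joint_efforts": joint torques, N m; "tool_pos": TCP position; "tcp_rot": TCP orientation; "contact_force": force on the tool from outside, world axes, zero at the start; "torque": the same for the moment, N m; "opening": finger opening in m; "grip_force": force on a finger pad.
Only numpy, scipy, OpenCV 4.12 (cv2) and the standard library are available. Lean on these libraries where they do the work, as an engineer would, in place of code of your own. Each camera call takes 0.05 s, during which the arm holds its last target. There are 200 camera calls.

## Working session

There is one attempt and no reset: what is moved stays moved. The work goes in short steps, Python scripts to look and compute and a tool call to move; the robot and the scene stay as the last step left them, time stands still between calls to the robot, and variables do not carry over. Pictures are saved under pics/ and viewed, at most 10 in all, crops included, and the job is handed in when it is done.

Besides the shell and the picture viewer there is one more tool, called after "Call:" as name([rows], argument=value, ...), one row to a line, values as JSON. carry_out: Moves the arm, as the interface text tells. Its arguments: {"type":"object","properties":{"steps":{"type":"array","items":{"type":"object","properties":{"dx":{"type":"number"},"dy":{"type":"number"},"dz":{"type":"number"},"twist":{"type":"number"}}}},"gripper":{"type":"number"},"newtons":{"type":"number"}},"required":["steps"]}

```bash
mkdir -p pics; cat > h.py <<'E'
import numpy as np, cv2
from bench import manip
def grab(n):
    f=manip.grab_frame(n); np.savez(f'{n}.npz',**{k:np.asarray(v) for k,v in f.items()}); return f
def load(n): return dict(np.load(f'{n}.npz'))
def cloud(f):
    K=f['camera_matrix'];k1=float(f['k1']);z=f['z_map']
    v,u=np.mgrid[0:420,0:560].astype(float)
    p=cv2.undistortPoints(np.stack([u.ravel(),v.ravel()],1)[:,None],K,np.array([k1,0,0,0,0.]))[:,0]
    zz=z.ravel(); P=np.stack([p[:,0]*zz,-p[:,1]*zz,-zz,np.ones_like(zz)])
    W=(f['extrinsics']@P)[:3].T.reshape(420,560,3); W[z==0]=np.nan
    return W
E
python3 - <<'E'
from h import *
for n in('scene','top'):
    f=grab(n); cv2.imwrite(f'pics/{n}0.png',cv2.resize(f['pixels'],(784,588),interpolation=cv2.INTER_CUBIC))
    print(n,f['extrinsics'].round(3).tolist(),f['k1'])
s=manip.state();print(s['clock'],s['tool_pos'],s['tcp_rot'],s['contact_force'])
E
```

```text
scene [[0.697, -0.61, 0.376, 0.92], [0.717, 0.591, -0.37, -0.314], [0.003, 0.528, 0.849, 0.904], [0.0, 0.0, 0.0, 1.0]] 0.015158080134344203
top [[0.028, 0.985, -0.169, 0.416], [-0.999, 0.033, 0.023, 0.035], [0.028, 0.168, 0.985, 1.023], [0.0, 0.0, 0.0, 1.0]] -0.11973809473103925
0.1 [0.18523458 0.57075281 0.403636  ] [[-9.51161670e-01  3.08692609e-01 -5.91802347e-04]
 [ 3.08693168e-01  9.51160348e-01 -1.58750456e-03]
 [ 7.28480013e-05 -1.69265883e-03 -9.99998565e-01]] [-0.60304323 -0.47362722 -0.19084078]
```

View pics/scene0.png

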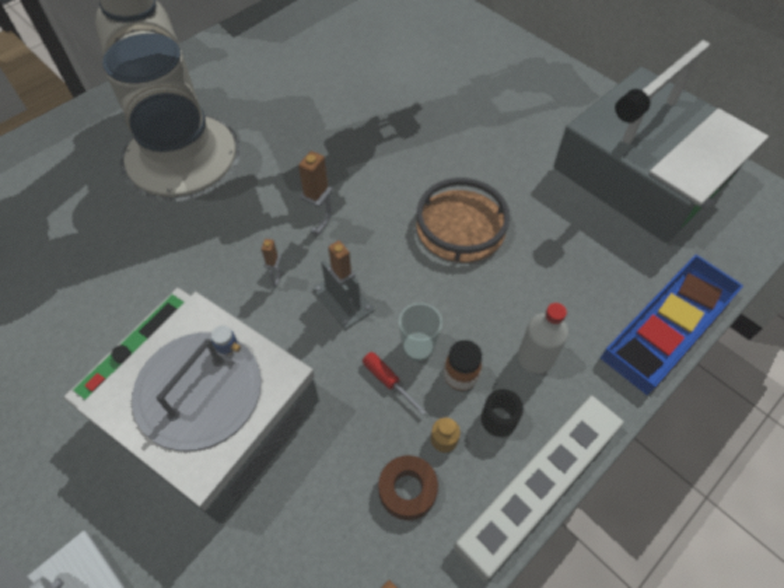

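View pics/top0.png

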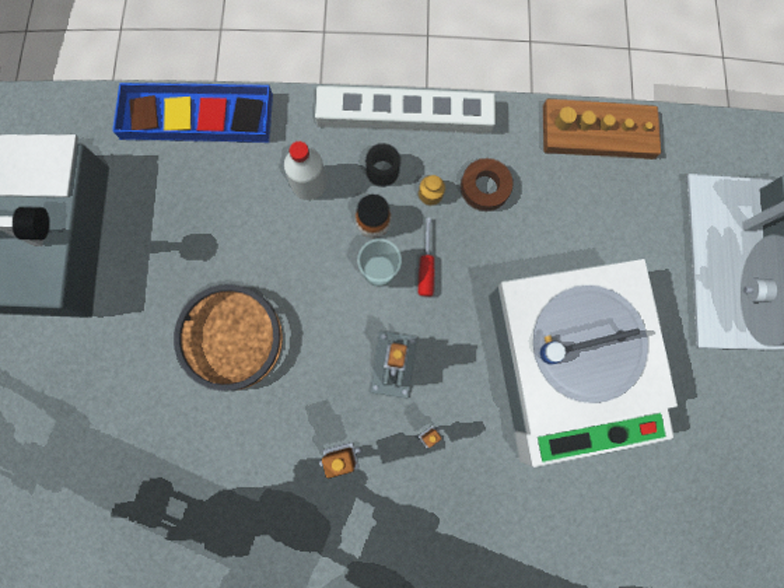

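The scene view shows the bath and lid at about (197,390), the holder with the middle-sized lifter at (342,275) and the rest at (462,220). The top view shows the same at lid (590,343), head (553,351), lifter grip (398,355) and rest (230,338). The lookalikes are at (338,462) and (430,438). Next I measure from the depth cloud.

```bash
cat > m.py <<'E'
from h import *
def circ(p):
    A=np.c_[2*p[:,:2],np.ones(len(p))];s=np.linalg.lstsq(A,(p[:,:2]**2).sum(1),rcond=None)[0];return s[:2],np.sqrt(s[2]+s[0]**2+s[1]**2)
def sel(W,c,r,z0,z1,):
    P=W.reshape(-1,3);m=(np.hypot(P[:,0]-c[0],P[:,1]-c[1])<r)&(P[:,2]>z0)&(P[:,2]<z1);return P[m]
def rect(p):
    return cv2.minAreaRect((p[:,:2]*1000).astype(np.float32))
E
python3 - <<'E'
from m import *
for n in('top','scene'):
    W=cloud(load(n)); print('==',n)
    if n=='top':
        pts={k:W[int(v/1.4),int(u/1.4)] for k,(u,v) in dict(lid=(600,375),head=(553,351),grip=(398,355),rest=(230,338),big=(338,462),small=(430,438),bench=(420,400)).items()}
        for k,v in pts.items(): print(k,v.round(4))
        c0=pts
    p=sel(W,c0['lid'],.13,.122,.128); 
    r=rect(p); print('bath top',r)
    p=sel(W,c0['lid'],.12,.1282,.134); mm,R=cv2.minEnclosingCircle((p[:,:2]*1000).astype(np.float32)); print('lid',mm,R,len(p),np.median(p[:,2]))
    p=sel(W,c0['lid'],.1,.185,.2); print('bar',rect(p),p[:,2].max(),len(p),p.min(0),p.max(0))
    p=sel(W,c0['head'],.03,.168,.18); print('head',p.mean(0),rect(p),len(p))
    p=sel(W,c0['rest'],.1,.036,.046); print('ring',circ(p),cv2.minEnclosingCircle((p[:,:2]*1000).astype(np.float32)),len(p),np.median(p[:,2]))
    for g in('grip','big','small'):
        p=sel(W,c0[g],.04,c0[g][2]-.012,c0[g][2]+.01); print(g,p.mean(0),rect(p),len(p),np.percentile(p[:,2],[50,95]))
    p=sel(W,c0['grip'],.07,.08,.092); print('cheeks',rect(p),len(p),p.mean(0))
    # scan bench heights
    print('bench',np.nanmedian(sel(W,c0['bench'],.03,-.02,.02)[:,2]))
E
```

```text
== top
lid [ 0.459  -0.2813  0.1309]
head [ 0.4874 -0.2016  0.1763]
grip [0.4774 0.0066 0.1579]
rest [0.5061 0.2705 0.0066]
big [0.3342 0.0812 0.1798]
small [ 0.3657 -0.0436  0.1075]
bench [ 0.4186 -0.036   0.0013]
bath top ((489.60089111328125, -272.5303039550781), (196.205810546875, 222.0852508544922), 10.735612869262695)
lid (462.2734069824219, -278.2936096191406) 119.05963134765625 4378 0.13120163967769422
bar ((502.783203125, -268.4370422363281), (8.164865493774414, 96.06417846679688), 14.8389310836792) 0.1959734487424002 217 [ 0.48876596 -0.31487963  0.18548674] [ 0.51717732 -0.22189552  0.19597345]
head [ 0.48589422 -0.20553338  0.1749072 ] ((485.7849426269531, -209.79168701171875), (34.36284255981445, 26.399932861328125), 88.30421447753906) 172
ring (array([0.50429911, 0.26870803]), np.float64(0.07755437796229445)) ((504.6129455566406, 269.2573547363281), 83.70174407958984) 1052 0.04034216955457692
grip [0.47848849 0.00840935 0.15471545] ((478.8547668457031, 8.331417083740234), (21.798738479614258, 29.747486114501953), 82.69637298583984) 179 [0.15449475 0.15881269]
big [0.331
[... 1215 characters left out ...]
41090040439055
grip [0.48007667 0.00485517 0.15312835] ((478.2059020996094, 6.588278770446777), (22.646469116210938, 32.80384063720703), 80.94178771972656) 146 [0.15338342 0.15707192]
big [0.33443683 0.07823756 0.17556223] ((332.8772277832031, 80.0799331665039), (28.413475036621094, 38.721588134765625), 16.886363983154297) 192 [0.17596264 0.18040605]
small [ 0.36577635 -0.04857012  0.10319726] ((364.1874084472656, -47.56446838378906), (17.174545288085938, 25.14789390563965), 40.9222297668457) 84 [0.10418225 0.10681639]
cheeks ((472.71478271484375, 3.695742607116699), (26.683990478515625, 72.48432159423828), 89.37569427490234) 95 [0.48228305 0.00096364 0.08686068]
bench 5.8913783010983156e-05
```

Call:
carry_out([
  {"dx": 0.49,"dy": -0.94,"twist": 0.07},
  {"dx": 0.49,"dy": -0.94,"twist": 0.07},
  {"dx": 0.49,"dy": -0.94,"twist": 0.07},
  {"dx": 0.49,"dy": -0.94,"twist": 0.07},
  {"dx": 0.49,"dy": -0.94,"twist": 0.07},
  {"dx": 0.49,"dy": -0.94,"twist": 0.07},
  {"dx": 0.49,"dy": -0.94,"twist": 0.07},
  {"dx": 0.49,"dy": -0.94,"twist": 0.07},
  {"dx": 0.49,"dy": -0.94,"twist": 0.07},
  {"dx": 0.49,"dy": -0.94,"twist": 0.07},
], gripper=1)

```text
invalid input at $.steps[0]: expected keys dx, dy, dz, twist
```

Call:
carry_out([
  {"dx": 0.49,"dy": -0.94,"twist": 0.07},
  {"dx": 0.49,"dy": -0.94,"twist": 0.07},
  {"dx": 0.49,"dy": -0.94,"twist": 0.07},
  {"dx": 0.49,"dy": -0.94,"twist": 0.07},
  {"dx": 0.49,"dy": -0.94,"twist": 0.07},
  {"dx": 0.49,"dy": -0.94,"twist": 0.07},
  {"dx": 0.49,"dy": -0.94,"twist": 0.07},
  {"dx": 0.49,"dy": -0.94,"twist": 0.07},
  {"dx": 0.49,"dy": -0.94,"twist": 0.07},
  {"dx": 0.49,"dy": -0.94,"twist": 0.07},
  {},
  {},
])

```text
invalid input at $.steps[0]: expected keys dx, dy, dz, twist
```

All keys are required.

Call:
carry_out([
  {"dx": 0.49,"dy": -0.94,"dz": 0,"twist": 0.07},
  {"dx": 0.49,"dy": -0.94,"dz": 0,"twist": 0.07},
  {"dx": 0.49,"dy": -0.94,"dz": 0,"twist": 0.07},
  {"dx": 0.49,"dy": -0.94,"dz": 0,"twist": 0.07},
  {"dx": 0.49,"dy": -0.94,"dz": 0,"twist": 0.07},
  {"dx": 0.49,"dy": -0.94,"dz": 0,"twist": 0.07},
  {"dx": 0.49,"dy": -0.94,"dz": 0,"twist": 0.07},
  {"dx": 0.49,"dy": -0.94,"dz": 0,"twist": 0.07},
  {"dx": 0.49,"dy": -0.94,"dz": 0,"twist": 0.07},
  {"dx": 0.49,"dy": -0.94,"dz": 0,"twist": 0.07},
], gripper=1)

```text
clock: 1.35
tool_pos: [0.3325, 0.2877, 0.4042]
tcp_rot: [[-0.977, 0.214, -0.0], [0.214, 0.977, -0.0], [0.0, -0.001, -1.0]]
contact_force: [0.5, 0.9, 0.4]
opening: 0.0877
grip_force: 0.0
```

Call:
carry_out([
  {"dx": 0.49,"dy": -0.94,"dz": 0,"twist": 0.07},
  {"dx": 0.49,"dy": -0.94,"dz": 0,"twist": 0.07},
  {"dx": 0.49,"dy": -0.94,"dz": 0,"twist": 0.07},
  {"dx": 0.49,"dy": -0.94,"dz": 0,"twist": 0.07},
  {"dx": 0.49,"dy": -0.94,"dz": 0,"twist": 0.07},
  {"dx": 0.49,"dy": -0.94,"dz": 0,"twist": 0.07},
  {"dx": 0.49,"dy": -0.94,"dz": 0,"twist": 0.07},
  {"dx": 0.49,"dy": -0.94,"dz": 0,"twist": 0.07},
  {"dx": 0.49,"dy": -0.94,"dz": 0,"twist": 0.07},
  {"dx": 0.49,"dy": -0.94,"dz": 0,"twist": 0.07},
  {"dx": 0,"dy": 0,"dz": 0,"twist": 0},
  {"dx": 0,"dy": 0,"dz": 0,"twist": 0},
])

```text
clock: 2.85
tool_pos: [0.479, 0.0071, 0.4044]
tcp_rot: [[-0.993, 0.118, -0.001], [0.118, 0.993, 0.001], [0.001, 0.0, -1.0]]
contact_force: [0.3, -0.2, -0.4]
opening: 0.0881
grip_force: 0.0
```

Call:
carry_out([
  {"dx": 0,"dy": 0,"dz": -0.7,"twist": 0},
  {"dx": 0,"dy": 0,"dz": -0.7,"twist": 0},
  {"dx": 0,"dy": 0,"dz": -0.7,"twist": 0},
  {"dx": 0,"dy": 0,"dz": -0.7,"twist": 0},
  {"dx": 0,"dy": 0,"dz": -0.7,"twist": 0},
  {"dx": 0,"dy": 0,"dz": -0.4,"twist": 0},
  {"dx": 0,"dy": 0,"dz": 0,"twist": 0},
])

```text
clock: 3.72
tool_pos: [0.479, 0.0068, 0.2866]
tcp_rot: [[-0.993, 0.118, -0.002], [0.118, 0.993, 0.0], [0.002, -0.0, -1.0]]
contact_force: [-0.1, -0.7, -1.0]
opening: 0.088
grip_force: 0.0
```

Call:
carry_out([
  {"dx": 0,"dy": 0,"dz": 0,"twist": 0},
  {"dx": 0,"dy": 0,"dz": 0,"twist": 0},
  {"dx": 0,"dy": 0,"dz": 0,"twist": 0},
  {"dx": 0,"dy": 0,"dz": 0,"twist": 0},
  {"dx": 0,"dy": 0,"dz": 0,"twist": 0},
  {"dx": 0,"dy": 0,"dz": 0,"twist": 0},
], gripper=0, newtons=40)

```text
clock: 4.47
tool_pos: [0.4792, 0.0067, 0.2876]
tcp_rot: [[-0.993, 0.118, -0.0], [0.118, 0.993, -0.0], [0.0, -0.0, -1.0]]
contact_force: [0.1, -0.1, -0.1]
opening: 0.0311
grip_force: 0.0
```

Call:
carry_out([
  {"dx": 0,"dy": 0,"dz": 0,"twist": 0},
  {"dx": 0,"dy": 0,"dz": 0,"twist": 0},
  {"dx": 0,"dy": 0,"dz": 0,"twist": 0},
  {"dx": 0,"dy": 0,"dz": 0,"twist": 0},
])

```text
clock: 4.97
tool_pos: [0.4792, 0.0067, 0.2876]
tcp_rot: [[-0.993, 0.118, -0.0], [0.118, 0.993, -0.0], [0.0, -0.0, -1.0]]
contact_force: [0.1, -0.6, -0.8]
opening: 0.0216
grip_force: 40.0
```

Call:
carry_out([
  {"dx": 0,"dy": 0,"dz": 0.3,"twist": 0},
  {"dx": 0,"dy": 0,"dz": 0.5,"twist": 0},
  {"dx": 0,"dy": 0,"dz": 0.7,"twist": 0},
  {"dx": 0,"dy": 0,"dz": 0.9,"twist": 0},
  {"dx": 0,"dy": 0,"dz": 0.9,"twist": 0},
  {"dx": 0,"dy": 0,"dz": 0.9,"twist": 0},
  {"dx": 0,"dy": 0,"dz": 0.9,"twist": 0},
  {"dx": 0,"dy": 0,"dz": 0.8,"twist": 0},
  {"dx": 0,"dy": 0,"dz": 0,"twist": 0},
])

```text
clock: 6.1
tool_pos: [0.4789, 0.0068, 0.4677]
tcp_rot: [[-0.993, 0.118, 0.005], [0.118, 0.993, -0.0], [-0.005, 0.0, -1.0]]
contact_force: [-0.8, -0.5, -1.7]
opening: 0.0219
grip_force: 40.0
```

```bash
python3 - <<'E'
from m import *
s=manip.state();t=s['tool_pos'];print(t,s['contact_force'],s['opening'],s['grip_force'])
for n in('scene','top'):
    f=grab(n);W=cloud(f)
    c=t[:2]
    p=sel(W,c,.05,.16,t[2]-.195);print(n,len(p),p.min(0),p.max(0))
    if n=='scene':
        m=(np.abs(W[...,0]-c[0])<.06)&(np.abs(W[...,1]-c[1])<.06)&(W[...,2]>.15)&(W[...,2]<.3)
        v,u=np.nonzero(m);a,b,c2,d=max(u.min()-30,0),u.max()+30,max(v.min()-30,0),v.max()+40
        cv2.imwrite('pics/a.png',cv2.resize(f['pixels'][c2:d,a:b],None,fx=4,fy=4,interpolation=cv2.INTER_CUBIC)[:600,:800])
E
```

```text
[0.47894499 0.00675698 0.46774066] [-0.78798017 -0.53453397 -1.69193312] 0.021919038802815576 39.99673068523407
scene 145 [ 0.45609786 -0.00862559  0.19883457] [0.49980868 0.01830912 0.27273854]
top 4 [0.45365446 0.00976997 0.20714293] [0.45441471 0.0139575  0.23808428]
```

View pics/a.png

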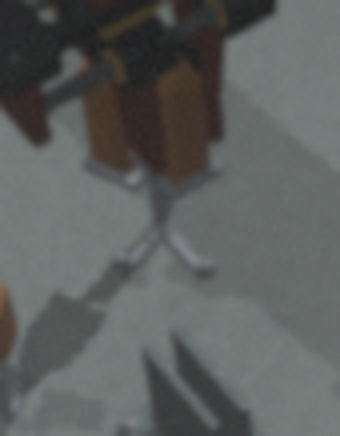

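```bash
python3 - <<'E'
from m import *
W=cloud(load('scene'));t=np.array([.4789,.0068,.4677])
p=sel(W,t[:2],.05,.16,.285)-np.r_[t[:2],t[2]-.263]
a=np.radians(-6.8);R=np.array([[np.cos(a),-np.sin(a)],[np.sin(a),np.cos(a)]])
p[:,:2]=p[:,:2]@R
p=p[np.argsort(-p[:,2])]*1000
for k in range(0,len(p),3):print(p[k].round(0).astype(int).tolist(),end=' ')
E
```

```text
[14, 7, 80] [14, -8, 79] [15, 6, 79] [13, 5, 78] [15, -7, 77] [9, -10, 76] [12, -9, 76] [14, -5, 75] [14, -9, 74] [12, -10, 73] [14, 9, 73] [15, -3, 72] [13, -5, 71] [16, -13, 71] [16, 3, 71] [15, 10, 70] [15, -4, 70] [8, 15, 70] [15, -8, 69] [5, -13, 69] [16, 2, 69] [4, -14, 69] [13, -6, 69] [3, -11, 69] [13, 6, 69] [15, 10, 68] [18, -3, 68] [-15, -14, 68] [-17, -13, 68] [0, -14, 68] [18, -10, 68] [15, -8, 67] [17, -5, 67] [16, 5, 67] [14, -14, 67] [15, -4, 66] [-3, -14, 65] [16, -12, 65] [15, -13, 65] [-16, -14, 64] [-20, -2, 32] [-22, -3, 27] [-20, -2, 26] [-21, -2, 22] [-19, -1, 20] [-20, 1, 17] [-19, 1, 15] [17, -1, 12] [-20, 1, 11] [-18, 0, 11] [18, -1, 10] [18, 3, 9] [21, -4, 9] [-19, 2, 8] [20, 1, 7] [-18, -1, 5] [-15, 0, 4] [-17, -2, 3] [-15, -3, 3] [-18, 4, 1] [-14, 1, 1] [16, -3, 0] [1, -3, 0] [0, 0, 0] [3, 1, 0] [-3, 0, 0] [-9, 2, -1] [10, -2, -1] [-5, -1, -1] [-16, -3, -1] [2, -3, -2] [-11, -4, -2] [-14, 1, -2] [-11, -2, -3] [-2, -3, -3] [-16, -3, -4] [-7, -2, -6]
```

The lifter is held true to its frame: shank at x -20, tip at x +18, floor at z 0. Next I carry it to the -x side of the loop.

Call:
carry_out([
  {"dx": -0.06,"dy": -0.3,"dz": 0,"twist": 0.22},
  {"dx": -0.06,"dy": -0.6,"dz": 0,"twist": 0.25},
  {"dx": -0.06,"dy": -0.9,"dz": 0,"twist": 0.25},
  {"dx": -0.06,"dy": -0.9,"dz": 0,"twist": 0.25},
  {"dx": -0.06,"dy": -0.9,"dz": 0,"twist": 0.25},
  {"dx": -0.06,"dy": -0.9,"dz": 0,"twist": 0.25},
  {"dx": -0.06,"dy": -0.9,"dz": 0,"twist": 0.25},
  {"dx": -0.06,"dy": -0.9,"dz": 0,"twist": 0.25},
  {"dx": -0.06,"dy": -0.9,"dz": 0,"twist": 0.25},
  {"dx": -0.06,"dy": -0.9,"dz": 0,"twist": 0.25},
  {"dx": -0.06,"dy": -0.6,"dz": 0,"twist": 0.25},
  {"dx": -0.03,"dy": -0.34,"dz": 0,"twist": 0},
])

```text
clock: 7.7
tool_pos: [0.4584, -0.2653, 0.463]
tcp_rot: [[-0.966, -0.257, -0.002], [-0.257, 0.966, 0.002], [0.002, 0.002, -1.0]]
contact_force: [0.0, -0.1, -1.9]
opening: 0.0214
grip_force: 40.0
```

Call:
carry_out([
  {"dx": 0,"dy": 0,"dz": 0,"twist": 0},
  {"dx": 0,"dy": 0,"dz": -0.4,"twist": 0},
  {"dx": 0,"dy": 0,"dz": -0.4,"twist": 0},
  {"dx": 0,"dy": 0,"dz": -0.4,"twist": 0},
  {"dx": 0,"dy": 0,"dz": -0.3,"twist": 0},
  {"dx": 0,"dy": 0,"dz": 0,"twist": 0},
  {"dx": 0,"dy": 0,"dz": 0,"twist": 0},
])

```text
clock: 8.57
tool_pos: [0.4585, -0.2645, 0.4201]
tcp_rot: [[-0.966, -0.258, 0.001], [-0.258, 0.966, -0.0], [-0.0, -0.001, -1.0]]
contact_force: [0.2, 0.0, -1.0]
opening: 0.0219
grip_force: 40.0
```

```bash
cat > lf.py <<'E'
from m import *
def look(tag,n='scene',fx=3):
    s=manip.state();t=s['tool_pos'];y=s['tcp_rot'][:,1];a=np.arctan2(-y[0],y[1])
    f=grab(n);W=cloud(f)
    p=sel(W,t[:2],.035,.14,.30)-np.r_[t[:2],t[2]-.263]
    return s,t,np.degrees(a),f,W
E
python3 - <<'E'
from lf import *
for n in('scene','top'):
    s,t,a,f,W=look('b',n)
    print(t,a)
    u0=np.array([-np.sin(np.radians(15)),np.cos(np.radians(15))])
    p=sel(W,(.503,-.269),.06,.188,.2);p=p[(np.abs((p[:,:2]-[.503,-.269])@[u0[1],-u0[0]])<.02)];print(n,rect(p),len(p))
    if n=='scene':cv2.imwrite('pics/b.png',cv2.resize(f['pixels'][170:370,20:260],None,fx=3,fy=3,interpolation=cv2.INTER_CUBIC))
E
```

```text
[ 0.4584957  -0.26446912  0.42006478] 14.979676173293562
scene ((503.5876770019531, -269.4301452636719), (8.923880577087402, 96.32135772705078), 15.298766136169434) 247
[ 0.45849946 -0.26448711  0.42025589] 14.97981742634166
top ((503.0337829589844, -269.318115234375), (8.173531532287598, 96.34918212890625), 14.82125473022461) 209
```

View pics/b.png

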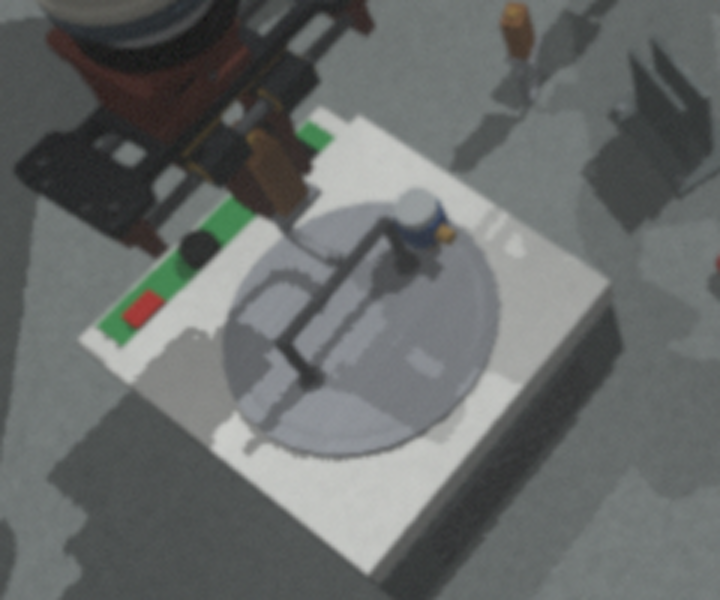

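Call:
carry_out([
  {"dx": 0.2,"dy": 0.05,"dz": 0,"twist": 0},
  {"dx": 0.3,"dy": 0.08,"dz": 0,"twist": 0},
  {"dx": 0.3,"dy": 0.08,"dz": 0,"twist": 0},
  {"dx": 0.3,"dy": 0.08,"dz": 0,"twist": 0},
  {"dx": 0.2,"dy": 0.06,"dz": 0,"twist": 0},
  {"dx": 0.12,"dy": 0.03,"dz": 0,"twist": 0},
  {"dx": 0,"dy": 0,"dz": 0.2,"twist": 0},
  {"dx": 0,"dy": 0,"dz": 0.2,"twist": 0},
  {"dx": 0,"dy": 0,"dz": 0.2,"twist": 0},
  {"dx": 0,"dy": 0,"dz": 0.13,"twist": 0},
  {"dx": 0,"dy": 0,"dz": 0,"twist": 0},
  {"dx": 0,"dy": 0,"dz": 0,"twist": 0},
])

```text
clock: 10.18
tool_pos: [0.5011, -0.2531, 0.4413]
tcp_rot: [[-0.966, -0.258, -0.0], [-0.258, 0.966, 0.0], [0.0, 0.0, -1.0]]
contact_force: [-0.0, 0.2, -2.1]
opening: 0.0218
grip_force: 40.0
```

```bash
cat > lid.py <<'E'
from lf import *
def avg(k=6):
    F=[];T=[]
    for i in range(k):
        s=manip.state();F.append(s['contact_force']);T.append(s['torque']);manip.grab_frame('scene') if i<k-1 else 0
    return np.mean(F,0),np.std(F,0),np.mean(T,0),s
def plane(n,c,lo,hi,keep=None):
    W=cloud(grab(n));p=sel(W,c,.08,lo,hi)
    for _ in range(6):
        A=np.c_[p[:,:2]-c,np.ones(len(p))];q,_r,_,_=np.linalg.lstsq(A,p[:,2],rcond=None)
        r=p[:,2]-A@q;p=p[np.abs(r-np.median(r))<max(2*np.median(abs(r)),.0012)]
    return q,len(p)
def rep(c=(.503,-.269),lo=.124,hi=.142,yaw=15,k=6):
    F,sd,T,s=avg(k);print('t',s['clock'].round(2) if hasattr(s['clock'],'round') else s['clock'],'F',F.round(2),sd.round(2),'T',T.round(3),'pos',s['tool_pos'].round(4))
    a=np.radians(yaw);ex=np.array([np.cos(a),np.sin(a)]);ey=np.array([-ex[1],ex[0]])
    for n in('scene','top'):
        q,m=plane(n,np.array(c),lo,hi);print(n,'slope lidx %.4f lidy %.4f z %.4f n %d'%(q[:2]@ex,q[:2]@ey,q[2],m))
E
python3 -c "
from lid import *
rep()"
```

```text
t 10.425 F [ 0.01 -0.25 -1.87] [0.16 0.37 0.46] T [0.044 0.019 0.016] pos [ 0.5011 -0.2531  0.4413]
scene slope lidx -0.0014 lidy -0.0012 z 0.1313 n 2711
top slope lidx 0.0008 lidy -0.0029 z 0.1313 n 1137
```

Call:
carry_out([
  {"dx": 0,"dy": 0,"dz": 0.08,"twist": 0},
  {"dx": 0,"dy": 0,"dz": 0.07,"twist": 0},
  {"dx": 0,"dy": 0,"dz": 0.05,"twist": 0},
  {"dx": 0,"dy": 0,"dz": 0.03,"twist": 0},
  {"dx": 0,"dy": 0,"dz": 0.03,"twist": 0},
  {"dx": 0,"dy": 0,"dz": 0.03,"twist": 0},
  {"dx": 0,"dy": 0,"dz": 0.02,"twist": 0},
  {"dx": 0,"dy": 0,"dz": 0,"twist": 0},
  {"dx": 0,"dy": 0,"dz": 0,"twist": 0},
])

```text
clock: 11.65
tool_pos: [0.5011, -0.2531, 0.4506]
tcp_rot: [[-0.966, -0.258, -0.0], [-0.258, 0.966, 0.0], [0.0, 0.0, -1.0]]
contact_force: [0.5, 0.1, -6.3]
opening: 0.0217
grip_force: 40.0
```

```bash
python3 -c "
from lid import *
rep()"
```

```text
t 11.9 F [-0.1  -0.22 -5.97] [0.5  0.62 0.39] T [ 0.028 -0.024 -0.01 ] pos [ 0.5011 -0.2531  0.4508]
scene slope lidx -0.0003 lidy 0.0153 z 0.1328 n 2736
top slope lidx -0.0011 lidy 0.0163 z 0.1329 n 1201
```

Call:
carry_out([
  {"dx": 0,"dy": 0,"dz": 0.03,"twist": 0},
  {"dx": 0,"dy": 0,"dz": 0.03,"twist": 0},
  {"dx": 0,"dy": 0,"dz": 0.02,"twist": 0},
  {"dx": 0,"dy": 0,"dz": 0,"twist": 0},
  {"dx": 0,"dy": 0,"dz": 0,"twist": 0},
])

```text
clock: 12.62
tool_pos: [0.5011, -0.253, 0.4532]
tcp_rot: [[-0.966, -0.259, -0.0], [-0.259, 0.966, 0.0], [0.0, 0.0, -1.0]]
contact_force: [0.2, 0.3, -5.5]
opening: 0.0219
grip_force: 40.0
```

```bash
python3 -c "
from lid import *
rep(k=4)"
```

```text
t 12.775 F [-0.55  0.36 -5.69] [0.5  0.3  0.12] T [0.071 0.02  0.039] pos [ 0.5011 -0.2531  0.4532]
scene slope lidx -0.0007 lidy 0.0420 z 0.1347 n 2831
top slope lidx 0.0026 lidy 0.0412 z 0.1348 n 1185
```

Call:
carry_out([
  {"dx": 0,"dy": 0,"dz": -0.06,"twist": 0},
  {"dx": 0,"dy": 0,"dz": -0.06,"twist": 0},
  {"dx": 0,"dy": 0,"dz": -0.06,"twist": 0},
  {"dx": 0,"dy": 0,"dz": -0.12,"twist": 0},
  {"dx": 0.03,"dy": -0.1,"dz": 0,"twist": 0},
  {"dx": 0.03,"dy": -0.11,"dz": 0,"twist": 0},
  {"dx": 0,"dy": 0,"dz": 0.1,"twist": 0},
  {"dx": 0,"dy": 0,"dz": 0.06,"twist": 0},
  {"dx": 0,"dy": 0,"dz": 0.04,"twist": 0},
  {"dx": 0,"dy": 0,"dz": 0.04,"twist": 0},
  {"dx": 0,"dy": 0,"dz": 0.03,"twist": 0},
  {"dx": 0,"dy": 0,"dz": 0,"twist": 0},
])

```text
clock: 14.38
tool_pos: [0.5029, -0.2594, 0.4522]
tcp_rot: [[-0.966, -0.258, -0.0], [-0.258, 0.966, 0.0], [0.0, 0.0, -1.0]]
contact_force: [0.1, 0.1, -5.7]
opening: 0.0215
grip_force: 40.0
```

```bash
python3 -c "
from lid import *
rep(k=4)"
```

```text
t 14.525 F [-0.04  0.39 -6.07] [0.3  0.27 0.24] T [ 0.033 -0.01  -0.012] pos [ 0.5029 -0.2594  0.4522]
scene slope lidx -0.0007 lidy -0.0023 z 0.1345 n 2721
top slope lidx -0.0000 lidy -0.0061 z 0.1345 n 1316
```

Hooked here the lid hangs free and level. Next I raise it.

Call:
carry_out([
  {"dx": 0,"dy": 0,"dz": 0.03,"twist": 0},
  {"dx": 0,"dy": 0,"dz": 0.06,"twist": 0},
  {"dx": 0,"dy": 0,"dz": 0.1,"twist": 0},
  {"dx": 0,"dy": 0,"dz": 0.14,"twist": 0},
  {"dx": 0,"dy": 0,"dz": 0.16,"twist": 0},
  {"dx": 0,"dy": 0,"dz": 0.16,"twist": 0},
  {"dx": 0,"dy": 0,"dz": 0.16,"twist": 0},
  {"dx": 0,"dy": 0,"dz": 0.14,"twist": 0},
  {"dx": 0,"dy": 0,"dz": 0.09,"twist": 0},
  {"dx": 0,"dy": 0,"dz": 0.05,"twist": 0},
  {"dx": 0,"dy": 0,"dz": 0.02,"twist": 0},
  {"dx": 0,"dy": 0,"dz": 0,"twist": 0},
])

```text
clock: 16.12
tool_pos: [0.5029, -0.2594, 0.4855]
tcp_rot: [[-0.966, -0.258, -0.0], [-0.258, 0.966, 0.0], [0.0, 0.0, -1.0]]
contact_force: [-0.1, 0.0, -6.0]
opening: 0.0219
grip_force: 40.0
```

```bash
python3 -c "
from lid import *
rep(lo=.155,hi=.175,k=4)"
```

```text
t 16.275 F [-0.03 -0.02 -5.74] [0.52 0.18 0.28] T [0.04  0.009 0.012] pos [ 0.5029 -0.2594  0.4855]
scene slope lidx -0.0016 lidy -0.0034 z 0.1677 n 2995
top slope lidx -0.0004 lidy -0.0013 z 0.1678 n 1490
```

Call:
carry_out([
  {"dx": 0,"dy": 0.05,"dz": 0,"twist": 0},
  {"dx": 0,"dy": 0.1,"dz": 0,"twist": 0},
  {"dx": 0,"dy": 0.15,"dz": 0,"twist": 0},
  {"dx": 0,"dy": 0.2,"dz": 0,"twist": 0},
  {"dx": 0,"dy": 0.25,"dz": 0,"twist": 0},
  {"dx": 0,"dy": 0.3,"dz": 0,"twist": 0},
  {"dx": 0,"dy": 0.35,"dz": 0,"twist": 0},
  {"dx": 0,"dy": 0.4,"dz": 0,"twist": 0},
  {"dx": 0,"dy": 0.45,"dz": 0,"twist": 0},
  {"dx": 0,"dy": 0.45,"dz": 0,"twist": 0},
  {"dx": 0,"dy": 0.45,"dz": 0,"twist": 0},
  {"dx": 0,"dy": 0.45,"dz": 0,"twist": 0},
])

```text
clock: 17.88
tool_pos: [0.5029, -0.1504, 0.4857]
tcp_rot: [[-0.966, -0.259, 0.0], [-0.259, 0.966, -0.0], [-0.0, -0.0, -1.0]]
contact_force: [0.0, -0.4, -6.1]
opening: 0.0216
grip_force: 40.0
```

Call:
carry_out([
  {"dx": 0,"dy": 0.45,"dz": 0,"twist": 0},
  {"dx": 0,"dy": 0.45,"dz": 0,"twist": 0},
  {"dx": 0,"dy": 0.45,"dz": 0,"twist": 0},
  {"dx": 0,"dy": 0.45,"dz": 0,"twist": 0},
  {"dx": 0,"dy": 0.45,"dz": 0,"twist": 0},
  {"dx": 0,"dy": 0.45,"dz": 0,"twist": 0},
  {"dx": 0,"dy": 0.45,"dz": 0,"twist": 0},
  {"dx": 0,"dy": 0.45,"dz": 0,"twist": 0},
  {"dx": 0,"dy": 0.45,"dz": 0,"twist": 0},
  {"dx": 0,"dy": 0.45,"dz": 0,"twist": 0},
  {"dx": 0,"dy": 0.45,"dz": 0,"twist": 0},
  {"dx": 0,"dy": 0.45,"dz": 0,"twist": 0},
])

```text
clock: 19.38
tool_pos: [0.5029, 0.0115, 0.4856]
tcp_rot: [[-0.966, -0.258, 0.0], [-0.258, 0.966, -0.0], [0.0, -0.0, -1.0]]
contact_force: [-0.7, 0.6, -4.9]
opening: 0.0219
grip_force: 40.0
```

Call:
carry_out([
  {"dx": 0,"dy": 0.45,"dz": 0,"twist": 0},
  {"dx": 0,"dy": 0.45,"dz": 0,"twist": 0},
  {"dx": 0,"dy": 0.45,"dz": 0,"twist": 0},
  {"dx": 0,"dy": 0.45,"dz": 0,"twist": 0},
  {"dx": 0,"dy": 0.45,"dz": 0,"twist": 0},
  {"dx": 0,"dy": 0.45,"dz": 0,"twist": 0},
  {"dx": 0,"dy": 0.45,"dz": 0,"twist": 0},
  {"dx": 0,"dy": 0.45,"dz": 0,"twist": 0},
  {"dx": 0,"dy": 0.45,"dz": 0,"twist": 0},
  {"dx": 0,"dy": 0.45,"dz": 0,"twist": 0},
  {"dx": 0,"dy": 0.45,"dz": 0,"twist": 0},
  {"dx": 0,"dy": 0.45,"dz": 0,"twist": 0},
])

```text
clock: 20.88
tool_pos: [0.5029, 0.1735, 0.4856]
tcp_rot: [[-0.966, -0.258, 0.0], [-0.258, 0.966, -0.0], [-0.0, -0.0, -1.0]]
contact_force: [-0.0, -0.4, -6.0]
opening: 0.022
grip_force: 40.0
```

Call:
carry_out([
  {"dx": 0,"dy": 0.45,"dz": 0,"twist": 0},
  {"dx": 0,"dy": 0.45,"dz": 0,"twist": 0},
  {"dx": 0,"dy": 0.45,"dz": 0,"twist": 0},
  {"dx": 0,"dy": 0.45,"dz": 0,"twist": 0},
  {"dx": 0,"dy": 0.4,"dz": 0,"twist": 0},
  {"dx": 0,"dy": 0.35,"dz": 0,"twist": 0},
  {"dx": 0,"dy": 0.3,"dz": 0,"twist": 0},
  {"dx": 0,"dy": 0.25,"dz": 0,"twist": 0},
  {"dx": 0,"dy": 0.2,"dz": 0,"twist": 0},
  {"dx": 0,"dy": 0.15,"dz": 0,"twist": 0},
  {"dx": 0,"dy": 0.08,"dz": 0,"twist": 0},
  {"dx": 0.05,"dy": 0,"dz": 0,"twist": 0},
])

```text
clock: 22.38
tool_pos: [0.5044, 0.2786, 0.4857]
tcp_rot: [[-0.966, -0.259, 0.0], [-0.259, 0.966, -0.0], [-0.0, -0.0, -1.0]]
contact_force: [-0.1, -0.7, -6.5]
opening: 0.0221
grip_force: 40.0
```

```bash
cat > loc.py <<'E'
from lid import *
def loc(lo,hi,c=(.505,.2685)):
    for n in('scene','top'):
        W=cloud(grab(n));q=sel(W,c,.1,lo,hi)
        print(n,'disc',cv2.minEnclosingCircle((q[:,:2]*1000).astype(np.float32)),len(q))
        p=sel(W,c,.06,hi+.05,hi+.066)
        d=(p[:,:2]-c)@[.966,.259];p=p[abs(d)<.02];print('  bar',rect(p),len(p))
E
python3 -c "
from loc import *
rep((.505,.2685),lo=.155,hi=.175,k=3)
loc(.158,.172)"
```

```text
t 22.475 F [-0.18 -0.63 -5.87] [0.29 0.07 0.84] T [ 0.027 -0.032  0.041] pos [0.5046 0.2784 0.4856]
scene slope lidx 0.0081 lidy -0.0043 z 0.1676 n 1578
top slope lidx 0.0117 lidy -0.0105 z 0.1687 n 1935
scene disc ((505.5590515136719, 267.3662414550781), 86.92414093017578) 3084
  bar ((503.33843994140625, 267.29669189453125), (94.79924774169922, 37.09331512451172), 88.29313659667969) 173
top disc ((505.1036682128906, 265.7870788574219), 84.54399871826172) 3927
  bar ((506.3887939453125, 268.26983642578125), (35.89634323120117, 91.65065002441406), 32.52312469482422) 163
```

Call:
carry_out([
  {"dx": 0,"dy": 0.04,"dz": -0.05,"twist": 0},
  {"dx": 0,"dy": 0,"dz": -0.12,"twist": 0},
  {"dx": 0,"dy": 0,"dz": -0.2,"twist": 0},
  {"dx": 0,"dy": 0,"dz": -0.28,"twist": 0},
  {"dx": 0,"dy": 0,"dz": -0.35,"twist": 0},
  {"dx": 0,"dy": 0,"dz": -0.35,"twist": 0},
  {"dx": 0,"dy": 0,"dz": -0.35,"twist": 0},
  {"dx": 0,"dy": 0,"dz": -0.35,"twist": 0},
  {"dx": 0,"dy": 0,"dz": -0.35,"twist": 0},
  {"dx": 0,"dy": 0,"dz": -0.35,"twist": 0},
  {"dx": 0,"dy": 0,"dz": -0.3,"twist": 0},
  {"dx": 0,"dy": 0,"dz": -0.22,"twist": 0},
])

```text
clock: 24.18
tool_pos: [0.5044, 0.2797, 0.3868]
tcp_rot: [[-0.966, -0.258, -0.0], [-0.258, 0.966, -0.0], [0.0, -0.0, -1.0]]
contact_force: [0.4, -0.2, -5.8]
opening: 0.0219
grip_force: 40.0
```

Call:
carry_out([
  {"dx": 0,"dy": 0,"dz": -0.15,"twist": 0},
  {"dx": 0,"dy": 0,"dz": -0.1,"twist": 0},
  {"dx": 0,"dy": 0,"dz": -0.05,"twist": 0},
  {"dx": 0,"dy": 0,"dz": 0,"twist": 0},
])

```text
clock: 24.68
tool_pos: [0.5044, 0.2797, 0.3786]
tcp_rot: [[-0.966, -0.259, 0.0], [-0.259, 0.966, 0.0], [-0.0, 0.0, -1.0]]
contact_force: [-0.2, 0.0, -5.7]
opening: 0.0219
grip_force: 40.0
```

```bash
python3 -c "
from loc import *
rep((.505,.2685),lo=.052,hi=.068,k=3)
loc(.053,.068)"
```

```text
t 24.775 F [ 0.21  0.2  -6.13] [0.36 0.14 0.37] T [ 0.051 -0.026 -0.005] pos [0.5044 0.2797 0.3788]
scene slope lidx 0.0031 lidy 0.0001 z 0.0608 n 1410
top slope lidx 0.0042 lidy 0.0027 z 0.0618 n 1422
scene disc ((504.654052734375, 268.83343505859375), 86.41278076171875) 2719
  bar ((502.7213134765625, 265.7459716796875), (89.46931457519531, 38.09050750732422), 87.45857238769531) 123
top disc ((503.4821472167969, 265.8653259277344), 84.43165588378906) 2941
  bar ((498.9588317871094, 264.1390075683594), (22.18014907836914, 92.05931854248047), 24.861915588378906) 78
```

Call:
carry_out([
  {"dx": 0,"dy": 0,"dz": -0.04,"twist": 0},
  {"dx": 0,"dy": 0,"dz": -0.05,"twist": 0},
  {"dx": 0,"dy": 0,"dz": -0.05,"twist": 0},
  {"dx": 0,"dy": 0,"dz": -0.05,"twist": 0},
  {"dx": 0,"dy": 0,"dz": -0.05,"twist": 0},
  {"dx": 0,"dy": 0,"dz": -0.05,"twist": 0},
  {"dx": 0,"dy": 0,"dz": -0.05,"twist": 0},
  {"dx": 0,"dy": 0,"dz": -0.05,"twist": 0},
  {"dx": 0,"dy": 0,"dz": -0.04,"twist": 0},
  {"dx": 0,"dy": 0,"dz": -0.04,"twist": 0},
  {"dx": 0,"dy": 0,"dz": -0.04,"twist": 0},
  {"dx": 0,"dy": 0,"dz": -0.04,"twist": 0},
])

```text
clock: 26.48
tool_pos: [0.5045, 0.2797, 0.363]
tcp_rot: [[-0.966, -0.258, 0.002], [-0.258, 0.966, 0.001], [-0.002, 0.0, -1.0]]
contact_force: [0.3, 0.3, -1.8]
opening: 0.0222
grip_force: 40.0
```

```bash
python3 -c "
from loc import *
rep((.505,.2685),lo=.036,hi=.056,k=3)
loc(.041,.052)"
```

```text
t 26.575 F [-0.11 -0.08 -2.2 ] [0.48 0.51 0.49] T [0.021 0.009 0.005] pos [0.5044 0.2797 0.3627]
scene slope lidx 0.0005 lidy 0.0028 z 0.0460 n 1213
top slope lidx 0.0045 lidy 0.0060 z 0.0471 n 1355
scene disc ((505.7424011230469, 268.6864013671875), 87.10137176513672) 2641
  bar ((508.3660888671875, 268.2815856933594), (37.717464447021484, 92.99161529541016), 30.7808837890625) 131
top disc ((502.9007568359375, 265.5303039550781), 84.38611602783203) 2814
  bar ((496.8268737792969, 266.0625305175781), (21.677711486816406, 95.66401672363281), 17.44563865661621) 70
```

Call:
carry_out([
  {"dx": 0,"dy": 0,"dz": -0.1,"twist": 0},
  {"dx": 0,"dy": 0,"dz": -0.2,"twist": 0},
  {"dx": 0,"dy": 0,"dz": -0.2,"twist": 0},
  {"dx": 0,"dy": 0,"dz": -0.15,"twist": 0},
  {"dx": 0,"dy": 0,"dz": 0,"twist": 0},
  {"dx": -0.15,"dy": -0.04,"dz": 0,"twist": 0},
  {"dx": -0.25,"dy": -0.07,"dz": 0,"twist": 0},
  {"dx": -0.3,"dy": -0.08,"dz": 0,"twist": 0},
  {"dx": -0.3,"dy": -0.08,"dz": 0,"twist": 0},
  {"dx": -0.3,"dy": -0.08,"dz": 0,"twist": 0},
  {"dx": -0.3,"dy": -0.08,"dz": 0,"twist": 0},
  {"dx": -0.1,"dy": -0.03,"dz": 0,"twist": 0},
])

```text
clock: 28.28
tool_pos: [0.4528, 0.2658, 0.3427]
tcp_rot: [[-0.966, -0.259, 0.0], [-0.259, 0.966, 0.0], [-0.0, 0.0, -1.0]]
contact_force: [0.5, -0.0, -1.5]
opening: 0.0216
grip_force: 40.0
```

Call:
carry_out([
  {"dx": 0,"dy": 0,"dz": 0.2,"twist": 0},
  {"dx": 0,"dy": 0,"dz": 0.5,"twist": 0},
  {"dx": 0,"dy": 0,"dz": 0.8,"twist": 0},
  {"dx": 0,"dy": 0,"dz": 0.8,"twist": 0},
  {"dx": 0,"dy": 0,"dz": 0.8,"twist": 0},
  {"dx": 0,"dy": 0,"dz": 0.6,"twist": 0},
  {"dx": 0,"dy": 0,"dz": 0.3,"twist": 0},
  {"dx": 0,"dy": 0,"dz": 0,"twist": 0},
])

```text
clock: 29.28
tool_pos: [0.4535, 0.2659, 0.4635]
tcp_rot: [[-0.966, -0.258, 0.001], [-0.258, 0.966, 0.001], [-0.001, 0.0, -1.0]]
contact_force: [-0.4, 0.6, -1.4]
opening: 0.0215
grip_force: 40.0
```

```bash
python3 - <<'E'
from loc import *
rep((.505,.2685),lo=.036,hi=.056,k=1)
loc(.041,.052)
W=cloud(load('scene'));t=manip.state()['tool_pos']
p=sel(W,t[:2],.05,t[2]-.275,t[2]-.18)-np.r_[t[:2],t[2]-.263]
a=np.radians(15);R=np.array([[np.cos(a),-np.sin(a)],[np.sin(a),np.cos(a)]])
p[:,:2]=p[:,:2]@R;p=p[np.argsort(-p[:,2])]*1000
for k in range(0,len(p),4):print(p[k].round(0).astype(int).tolist(),end=' ')
E
```

```text
t 29.275 F [-0.4   0.56 -1.38] [0. 0. 0.] T [ 0.018 -0.017  0.019] pos [0.4535 0.2659 0.4635]
scene slope lidx -0.0022 lidy 0.0036 z 0.0460 n 1240
top slope lidx 0.0028 lidy -0.0006 z 0.0469 n 1380
scene disc ((504.8109130859375, 268.8898620605469), 86.58573150634766) 2687
  bar ((504.84197998046875, 267.3180847167969), (8.96972942352295, 94.86023712158203), 15.051753044128418) 108
top disc ((505.2059020996094, 269.61676025390625), 85.92774963378906) 2841
  bar ((506.5331726074219, 265.165771484375), (8.73443603515625, 88.80794525146484), 15.313721656799316) 84
[13, 11, 83] [14, 5, 82] [5, -17, 81] [15, -9, 81] [13, -10, 78] [15, 1, 76] [13, -9, 74] [15, -8, 74] [-10, -10, 73] [7, -10, 72] [1, -9, 72] [15, 14, 71] [12, 16, 71] [-8, -10, 71] [5, -16, 70] [-10, -14, 70] [-17, -10, 70] [-12, -11, 70] [16, -1, 69] [0, -10, 69] [1, -13, 69] [11, -14, 69] [8, -8, 69] [-2, -11, 69] [-8, -14, 68] [16, -13, 68] [9, -13, 68] [2, -13, 67] [-2, -15, 67] [17, 3, 67] [3, -15, 66] [17, -2, 65] [9, -13, 65] [13, -10, 62] [-21, -5, 53] [-23, -4, 49] [-23, -4, 46] [-26, -3, 44] [-22, -1, 42] [-26, -3, 38] [-22, -4, 36] [-22, -5, 34] [-22, -3, 29] [-24, -4, 26] [-21, -4, 22] [-23, -4, 18] [-27, -2, 15] [-23, -4, 12] [-21, -4, 11] [20, 0, 10] [-21, 2, 8] [-20, 0, 8] [-21, -2, 6] [19, -2, 4] [-21, -2, 3] [-17, 0, 3] [-18, -3, 2] [-10, -4, 1] [19, 0, 0] [-15, 2, 0] [13, -3, 0] [3, -5, -1] [-9, -1, -1] [0, 1, -2] [8, -4, -2] [-7, -4, -3] [-14, -5, -4] [-2, -3, -5] [3, -2, -6]
```

Call:
carry_out([
  {"dx": 0.07,"dy": -0.3,"dz": 0,"twist": -0.22},
  {"dx": 0.07,"dy": -0.6,"dz": 0,"twist": -0.25},
  {"dx": 0.07,"dy": -0.9,"dz": 0,"twist": -0.25},
  {"dx": 0.07,"dy": -0.9,"dz": 0,"twist": -0.25},
  {"dx": 0.07,"dy": -0.9,"dz": 0,"twist": -0.25},
  {"dx": 0.07,"dy": -0.9,"dz": 0,"twist": -0.25},
  {"dx": 0.07,"dy": -0.9,"dz": 0,"twist": -0.25},
  {"dx": 0.07,"dy": -0.9,"dz": 0,"twist": -0.25},
  {"dx": 0.07,"dy": -0.9,"dz": 0,"twist": -0.25},
  {"dx": 0.07,"dy": -0.9,"dz": 0,"twist": -0.25},
  {"dx": 0.07,"dy": -0.4,"dz": 0,"twist": -0.25},
  {"dx": 0.07,"dy": -0.14,"dz": 0,"twist": 0},
])

```text
clock: 30.98
tool_pos: [0.4785, 0.0059, 0.4626]
tcp_rot: [[-0.993, 0.12, 0.0], [0.12, 0.993, 0.0], [-0.0, 0.0, -1.0]]
contact_force: [-0.0, -0.1, -2.0]
opening: 0.0222
grip_force: 40.0
```

Call:
carry_out([
  {"dx": 0,"dy": 0,"dz": -0.3,"twist": 0},
  {"dx": 0,"dy": 0,"dz": -0.5,"twist": 0},
  {"dx": 0,"dy": 0,"dz": -0.5,"twist": 0},
  {"dx": 0,"dy": 0,"dz": -0.4,"twist": 0},
  {"dx": 0,"dy": 0,"dz": -0.3,"twist": 0},
  {"dx": 0,"dy": 0,"dz": 0,"twist": 0},
])

```text
clock: 31.72
tool_pos: [0.4785, 0.0068, 0.4016]
tcp_rot: [[-0.993, 0.118, -0.001], [0.118, 0.993, 0.0], [0.001, -0.0, -1.0]]
contact_force: [0.4, -0.2, -1.9]
opening: 0.0215
grip_force: 40.0
```

Call:
carry_out([
  {"dx": 0.02,"dy": 0,"dz": -0.3,"twist": 0},
  {"dx": 0,"dy": 0,"dz": -0.4,"twist": 0},
  {"dx": 0,"dy": 0,"dz": -0.4,"twist": 0},
  {"dx": 0,"dy": 0,"dz": -0.4,"twist": 0},
  {"dx": 0,"dy": 0,"dz": -0.4,"twist": 0},
  {"dx": 0,"dy": 0,"dz": -0.4,"twist": 0},
  {"dx": 0,"dy": 0,"dz": -0.4,"twist": 0},
  {"dx": 0,"dy": 0,"dz": -0.4,"twist": 0},
  {"dx": 0,"dy": 0,"dz": -0.3,"twist": 0},
  {"dx": 0,"dy": 0,"dz": -0.2,"twist": 0},
  {"dx": 0,"dy": 0,"dz": -0.1,"twist": 0},
  {"dx": 0,"dy": 0,"dz": -0.06,"twist": 0},
])

```text
clock: 33.22
tool_pos: [0.4793, 0.0067, 0.2899]
tcp_rot: [[-0.993, 0.118, 0.0], [0.118, 0.993, -0.0], [-0.0, 0.0, -1.0]]
contact_force: [-0.7, -0.5, -1.8]
opening: 0.0217
grip_force: 40.0
```

Call:
carry_out([
  {"dx": 0,"dy": 0,"dz": -0.03,"twist": 0},
  {"dx": 0,"dy": 0,"dz": 0,"twist": 0},
])

```text
clock: 33.48
tool_pos: [0.4793, 0.0067, 0.289]
tcp_rot: [[-0.993, 0.118, 0.0], [0.118, 0.993, -0.0], [-0.0, 0.0, -1.0]]
contact_force: [-0.1, -0.1, -1.3]
opening: 0.0221
grip_force: 40.0
```

Call:
carry_out([
  {"dx": 0,"dy": 0,"dz": -0.02,"twist": 0},
  {"dx": 0,"dy": 0,"dz": -0.02,"twist": 0},
  {"dx": 0,"dy": 0,"dz": 0,"twist": 0},
])

```text
clock: 33.85
tool_pos: [0.4792, 0.0067, 0.2877]
tcp_rot: [[-0.993, 0.118, 0.0], [0.118, 0.993, -0.0], [-0.0, -0.0, -1.0]]
contact_force: [-0.4, 0.2, -2.4]
opening: 0.0219
grip_force: 40.0
```

Call:
carry_out([
  {"dx": 0,"dy": 0,"dz": 0,"twist": 0},
  {"dx": 0,"dy": 0,"dz": 0,"twist": 0},
  {"dx": 0,"dy": 0,"dz": 0,"twist": 0},
  {"dx": 0,"dy": 0,"dz": 0,"twist": 0},
  {"dx": 0,"dy": 0,"dz": 0,"twist": 0},
  {"dx": 0,"dy": 0,"dz": 0,"twist": 0},
  {"dx": 0,"dy": 0,"dz": 0,"twist": 0},
  {"dx": 0,"dy": 0,"dz": 0,"twist": 0},
], gripper=1)

```text
clock: 34.85
tool_pos: [0.4792, 0.0067, 0.2876]
tcp_rot: [[-0.993, 0.118, -0.0], [0.118, 0.993, -0.0], [0.0, -0.0, -1.0]]
contact_force: [-0.2, 0.7, 0.2]
opening: 0.0879
grip_force: 0.0
```

Call:
carry_out([
  {"dx": 0,"dy": 0,"dz": 0.3,"twist": 0},
  {"dx": 0,"dy": 0,"dz": 0.7,"twist": 0},
  {"dx": 0,"dy": 0,"dz": 1,"twist": 0},
  {"dx": 0,"dy": 0,"dz": 1,"twist": 0},
  {"dx": 0,"dy": 0,"dz": 1,"twist": 0},
  {"dx": -0.8,"dy": 0,"dz": 0.5,"twist": 0},
  {"dx": -0.8,"dy": 0,"dz": 0.3,"twist": 0},
  {"dx": -0.8,"dy": 0,"dz": 0,"twist": 0},
  {"dx": -0.8,"dy": 0,"dz": 0,"twist": 0},
  {"dx": 0,"dy": 0,"dz": 0,"twist": 0},
  {"dx": 0,"dy": 0,"dz": 0,"twist": 0},
])

```text
clock: 36.22
tool_pos: [0.3835, 0.0067, 0.432]
tcp_rot: [[-0.993, 0.118, 0.001], [0.118, 0.993, -0.0], [-0.001, 0.0, -1.0]]
contact_force: [-0.8, 0.5, -1.0]
opening: 0.088
grip_force: 0.0
```

```bash
python3 - <<'E'
from loc import *
s=manip.state();print(s['clock'],s['tool_pos'],s['opening'])
rep((.505,.2685),lo=.036,hi=.056,k=1)
loc(.041,.052)
for n in('scene','top'):
    W=cloud(load(n));p=sel(W,(.4785,.0075),.04,.142,.17);print(n,p.mean(0),rect(p),len(p),np.median(p[:,2]))
f=load('scene');cv2.imwrite('pics/z.png',cv2.resize(f['pixels'],(784,588)))
E
```

```text
36.225 [0.38354401 0.006701   0.43198323] 0.0879612986007306
t 36.225 F [-0.81  0.48 -0.99] [0. 0. 0.] T [-0.048 -0.013  0.005] pos [0.3835 0.0067 0.432 ]
scene slope lidx -0.0028 lidy 0.0007 z 0.0459 n 1231
top slope lidx 0.0026 lidy 0.0031 z 0.0472 n 2066
scene disc ((507.1495361328125, 268.7065734863281), 87.76412200927734) 2691
  bar ((504.96759033203125, 265.7574462890625), (8.314581871032715, 93.8810043334961), 15.574917793273926) 109
top disc ((504.4982604980469, 268.89764404296875), 85.93904876708984) 4375
  bar ((505.2731628417969, 268.8798828125), (8.296076774597168, 96.5057373046875), 15.26988697052002) 190
scene [0.48057939 0.00505805 0.15232746] ((478.080810546875, 6.888961315155029), (23.010787963867188, 30.827714920043945), 85.76607513427734) 162 0.1529693002050853
top [0.47852632 0.00898842 0.15468548] ((478.837890625, 8.854654312133789), (21.9815673828125, 29.895803451538086), 82.6628646850586) 181 0.1545345271109173
```

View pics/z.png

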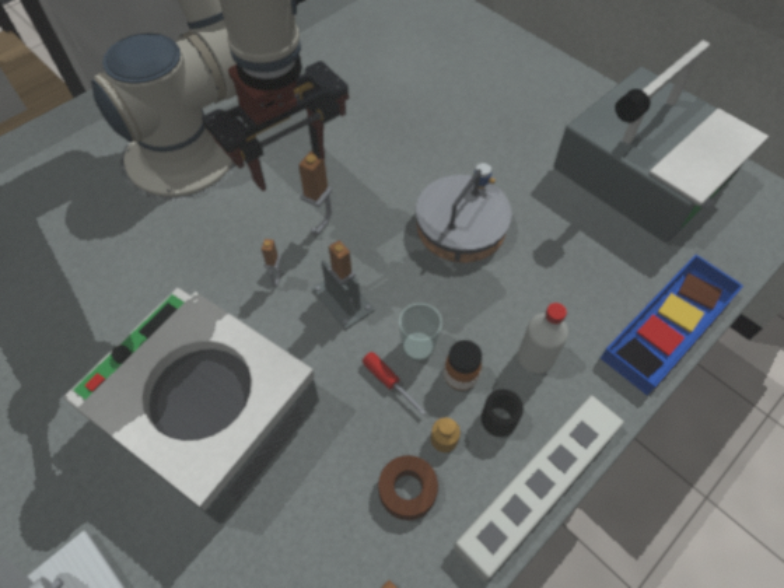

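The lid lies nested in the rest at (463,215), the lifter is back in its holder at (342,275), and the bystanders have not moved. The gripper is free of everything, so I hand in.

```bash
python3 -c "
from bench import manip
print(manip.sign_off())"
```

```text
the job is handed in; nothing more can be done
None
```

I handed the job in at about 36 s; `sign_off` returned no verdict. By my last camera check the lid lies level and nested in the rest, the lifter hangs in its holder, and the bystanders stand where they were.

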